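Find the loose cover and push open the glass-scrap well

TASK

One of the four steel covers in the bench insert is the hatch of the glass-scrap well: press gently with the fingertips on the ribbed ends of the covers to find the one that rocks, then push that ribbed end down until the cover stands open at its stop, and leave it open. Only touch and push: do not lean hard on the covers, grasp or lift nothing, and leave the jars, tools and other things on the bench where they are.

Things in the scene. Friction and masses are not known exactly. Their poses are not given: they have to be found in the camera images.
- insert: fixed aluminium box 248 (x) by 520 (y) by 75 mm high, four steel covers in a row flush in its top, each over its own 94 mm wide well (floor 6 mm above the bench). Origin on the bench under the middle of the line of pivots; x towards the far ledge, z up. Cover centre lines at y = -185, -77, 77, 185 mm. Near rim x = -83 to -58 mm, flat far ledge x = 88 to 165 mm
- cover_1: steel cover 1 of four alike (1 is the rightmost (lowest y), 4 the leftmost): plate 140 (x) by 90 (y) by 5 mm on a see-saw pivot, level when shut. Origin on the pivot, 2.5 mm below the top face; x to the long far end, y along the pivot, z out of the top face. Ribbed short end reaches x = -55 mm, long end x = +85 mm. A free cover tips ribbed end down, long end up, stays at any angle, stops at 60 degrees (1.05 rad)
- ribs_1 (a point): where to press cover 1: middle of its patch of five low ribs (27 by 60 mm), 36 mm from the pivot towards the near rim, 75 mm above the bench when shut. Three covers sit on hidden packing and give only 1 to 5 mm here, springily (about 7 N per mm); one, different each time, sinks into its well under 2 to 5 N (more nearer the pivot). Pressing a long end moves nothing
- cover_2: steel cover 2 of four alike (1 is the rightmost (lowest y), 4 the leftmost): plate 140 (x) by 90 (y) by 5 mm on a see-saw pivot, level when shut. Origin on the pivot, 2.5 mm below the top face; x to the long far end, y along the pivot, z out of the top face. Ribbed short end reaches x = -55 mm, long end x = +85 mm. A free cover tips ribbed end down, long end up, stays at any angle, stops at 60 degrees (1.05 rad)
- ribs_2 (a point): where to press cover 2: middle of its patch of five low ribs (27 by 60 mm), 36 mm from the pivot towards the near rim, 75 mm above the bench when shut. Three covers sit on hidden packing and give only 1 to 5 mm here, springily (about 7 N per mm); one, different each time, sinks into its well under 2 to 5 N (more nearer the pivot). Pressing a long end moves nothing
- cover_3: steel cover 3 of four alike (1 is the rightmost (lowest y), 4 the leftmost): plate 140 (x) by 90 (y) by 5 mm on a see-saw pivot, level when shut. Origin on the pivot, 2.5 mm below the top face; x to the long far end, y along the pivot, z out of the top face. Ribbed short end reaches x = -55 mm, long end x = +85 mm. A free cover tips ribbed end down, long end up, stays at any angle, stops at 60 degrees (1.05 rad)
- ribs_3 (a point): where to press cover 3: middle of its patch of five low ribs (27 by 60 mm), 36 mm from the pivot towards the near rim, 75 mm above the bench when shut. Three covers sit on hidden packing and give only 1 to 5 mm here, springily (about 7 N per mm); one, different each time, sinks into its well under 2 to 5 N (more nearer the pivot). Pressing a long end moves nothing
- cover_4: steel cover 4 of four alike (1 is the rightmost (lowest y), 4 the leftmost): plate 140 (x) by 90 (y) by 5 mm on a see-saw pivot, level when shut. Origin on the pivot, 2.5 mm below the top face; x to the long far end, y along the pivot, z out of the top face. Ribbed short end reaches x = -55 mm, long end x = +85 mm. A free cover tips ribbed end down, long end up, stays at any angle, stops at 60 degrees (1.05 rad)
- ribs_4 (a point): where to press cover 4: middle of its patch of five low ribs (27 by 60 mm), 36 mm from the pivot towards the near rim, 75 mm above the bench when shut. Three covers sit on hidden packing and give only 1 to 5 mm here, springily (about 7 N per mm); one, different each time, sinks into its well under 2 to 5 N (more nearer the pivot). Pressing a long end moves nothing
- white_jar: small white screw-lid jar, 38 mm across, 62 mm high, standing on the insert's wide middle rib; origin under its centre; a bystander
- bead_bowl: small white bowl, 64 mm across, 30 mm high, on the insert's far ledge; origin under its centre; a bystander
- spatula: spatula 160 mm long lying on the insert's far ledge; origin under its middle; a bystander
- gas_can: red gas can with a black torch head, 66 mm across, 207 mm high, on the bench to the left; origin under its centre; a bystander
- paddle: dark marvering paddle, 195 mm long with a wooden handle, lying on the bench to the left; origin at its underside where the handle meets the blade; a bystander
- mug: blue mug, 76 mm across, 85 mm high, on the bench to the right; origin under its centre; a bystander
- frit_jar: amber glass jar, 60 mm across, 75 mm high, on the bench to the right; origin under its centre; a bystander

How it is judged:
By the outcome, as a careful person would: the job done as asked, in the order asked, and still so for the second after the job is handed in, with the robot touching nothing.
It also fails if it takes over 51 s, if anything falls off the work surface, if the arm or the gripper's body presses on something with over 40 N, if the wrist force passes 120 N, or if a joint passes its speed limit or range.

ROBOT

A 6-joint arm with a two-finger parallel gripper is mounted at the origin on the work surface. World frame = base frame: x ahead of the robot, y to its left, z up, the work surface at z = 0. Lengths are in m, angles in rad, forces in N, time in s.
With the tool pointing down it reaches from about 0.35 to 0.975 m from the base axis. Payload 4.9 kg.
Tool frame: the origin (TCP) lies at the very end of the fingers, on their centre line; the grasp point (between the pads) lies 19 mm behind it; x points along the fingers, y is the direction in which the jaws open and shut, and the axes are right-handed (so a half turn about x gives the same grasp; the last joint's range is limited). The gripper opens to 85 mm and grips with 20 to 120 N. Pads are 22 mm wide; open, the fingers measure 114 mm over their backs; the gripper's body (76 mm by 85 mm) begins 54 mm behind the grasp point. The pads swing forward as they close: fully open they stand 13 mm farther back than shut.
Start: joints at [-1.401, 0.053, 1.613, -0, 1.476, -0.119], TCP at [0.178, -0.599, 0.231] pointing down, gripper open.
Joint ranges: [-3.01, 3.01], [-1.01, 2.22], [0.06, 2.58], [-1.02, 4.17], [0.09, 2.62], [-3.14, 3.14]. Speed limits (rad/s): [2.57, 2.57, 3.14, 3.14, 3.14, 3.14].

INTERFACE

Orientations are given as a unit quaternion [w, x, y, z].
In Python, from plant import manip gives the robot as it stands.
- The arm moves only by the tool play_rows, never from a script. Its argument "plan" is a list of rows, each a list of 5 numbers: the shift along the tool's x, y, z in mm, then the turn about the tool's x in rad, then the closure, from -1 (fully open) to 1 (shut). A call has 1 to 8 rows; each row is the pose to reach, as a shift and turn from the pose commanded when the call began, along the tool's axes at that moment; what a row does not reach only later rows make up. A row lasts 1/8 s, in which the tool goes at most 62.5 mm and 10.7 degrees, less where a joint would pass 70% of its speed; a pose out of reach is approached as far as the arm can. A call with a gripper value outside its range is refused whole. The fingers move at their own pace and stop on an object; the grip force is fixed at half the most. Time passes only in rows, so rows that repeat a pose let the fingers close. It gives the time, the measured TCP pose, the force and the opening at its end, in the units of the state.
- manip.state(): the state, without advancing time (a new reading comes with each control period).
- manip.grab_frame(name): name is "side" or "top" or "wrist"; returns a dict with "img" (400x640x3 uint8, red, green, blue), "range_z" (400x640 float32, m along the optical axis (not along the pixel's ray), 0 where there is no reading), "fx", "fy", "cx", "cy" (pixels), "origin" and "rotation" of the camera in the world. Camera axes: x right, y up, looking along -z (the intrinsics and any distortion apply to the point x, -y, -z); pixel columns grow to the right and rows downward; lengths in m; the calibration is good to about 2 mm. A picture is of the moment at which its call begins.
- manip.job_done(): hands the job in, once; it reports no verdict.
The state is a dict: "time": time; "joint_pos": joint angles; "joint_vel": joint speeds; "joint_efforts": joint torques, N m; "tool_pos": TCP position; "tool_rot": TCP orientation; "contact_force": force on the tool from outside, world axes, zero at the start; "ft_torque": the same for the moment, N m; "gripper_width": opening from 0.0 (shut) to 1.0 (fully open).
Only numpy, scipy, OpenCV 4.12 (cv2) and the standard library are available. Lean on these libraries where they do the work, as an engineer would, in place of code of your own. Each camera call takes 0.05 s, during which the arm holds its last target. There are 200 camera calls.

## Working session

There is one attempt and no reset: what is moved stays moved. The work goes in short steps, Python scripts to look and compute and a tool call to move; the robot and the scene stay as the last step left them, time stands still between calls to the robot, and variables do not carry over. Pictures are saved under pics/ and viewed, about 8 in all and at most 12, crops included, and the job is handed in when it is done.

Besides the shell and the picture viewer there is one more tool, called after "Request:" by a JSON object that holds its "op" and its "data", one argument or row to a line. play_rows: Moves the arm, as the interface text tells. Its arguments: {"type":"object","properties":{"plan":{"type":"array"}},"required":["plan"]}

```bash
mkdir -p pics; ls; python3 - <<'E'
from plant import manip
import cv2,numpy as np
s=manip.state();print(s)
for n in("top","side"):
    f=manip.grab_frame(n);cv2.imwrite(f"pics/{n}0.png",f["img"][...,::-1]);np.savez(f"{n}0.npz",**f)
    print(n,f["fx"],f["fy"],f["cx"],f["cy"],f["origin"],f["rotation"],[k for k in f])
E
```

```text
pics
{'time': 0.0, 'joint_pos': array([-1.40099309e+00,  5.33609518e-02,  1.61429417e+00, -5.54032221e-06,
        1.47601905e+00, -1.19036138e-01]), 'joint_vel': array([ 0.00029975, -0.0015731 ,  0.00051778, -0.00138861,  0.00136082,
       -0.00052407]), 'joint_efforts': array([ 1.11049146e-04, -3.93686914e+01, -3.70172131e+01, -5.76172351e-05,
        7.33346416e-03, -1.32044084e-05]), 'tool_pos': array([ 0.17789519, -0.59849221,  0.23006039]), 'tool_rot': array([-0.10103001, -0.69972448, -0.10250129,  0.69976573]), 'contact_force': array([-0.10360644, -0.28188866, -0.23807763]), 'ft_torque': array([-0.03285649, -0.02429485, -0.03660088]), 'gripper_width': 1.002509010294746}
top 475.14688580962536 475.14688580962536 314.62614036757435 207.70430597183974 [0.35558318 0.00758302 1.4215514 ] [-0.7039671  -0.04251755  0.05202937  0.70704704] ['img', 'range_z', 'fx', 'fy', 'cx', 'cy', 'origin', 'rotation']
side 374.91773306027164 374.91773306027164 323.63628390239813 202.01979192624262 [0.44540715 0.86509003 0.66782136] [-0.02547315 -0.02282045  0.47003954  0.88198253] ['img', 'range_z', 'fx', 'fy', 'cx', 'cy', 'origin', 'rotation']
```

View pics/top0.png

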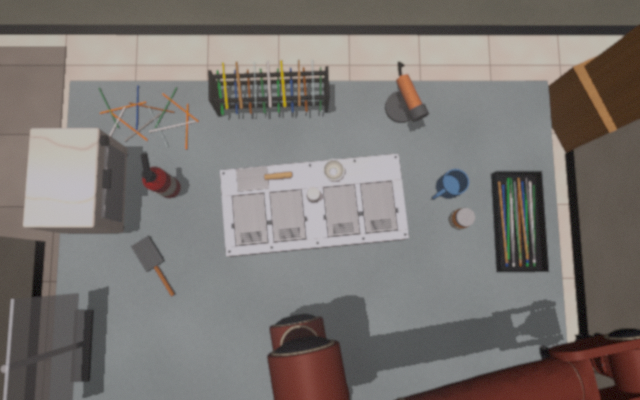

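View pics/side0.png

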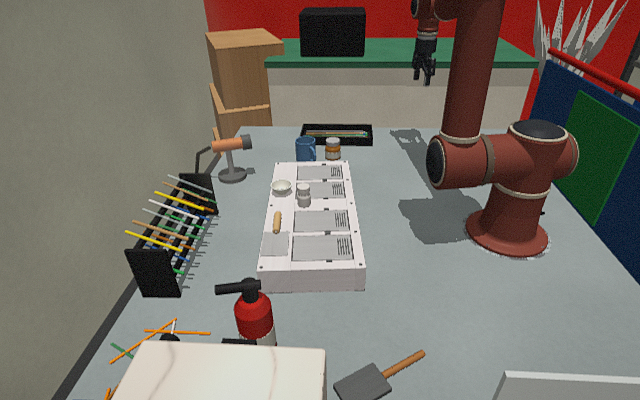

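The top view shows the insert at cols 220–408, rows 155–255, turned a few degrees, with the covers' ribs towards the robot (rows ~237). The white jar is on the middle rib at (314,195). The side view confirms this.

```bash
cat > h.py <<'E'
import numpy as np,cv2
from scipy.spatial.transform import Rotation as R
def cam(f):
    q=np.array(f["rotation"]); return R.from_quat(np.r_[q[1:],q[0]]).as_matrix(),np.array(f["origin"])
def rays(f,uv):
    uv=np.atleast_2d(uv).astype(float)
    return np.c_[(uv[:,0]-f["cx"])/f["fx"],-(uv[:,1]-f["cy"])/f["fy"],-np.ones(len(uv))]
def plane(f,uv,z):
    M,o=cam(f); d=rays(f,uv)@M.T; return o+d*((z-o[2])/d[:,2])[:,None]
def cloud(f):
    M,o=cam(f); h,w=f["range_z"].shape
    v,u=np.mgrid[:h,:w]; d=rays(f,np.c_[u.ravel(),v.ravel()])
    return (o+(d*f["range_z"].reshape(-1,1))@M.T).reshape(h,w,3)
E
python3 - <<'E'
from h import *
for n,roi in(("top",(205,140,425,270)),("side",(250,155,375,295))):
    f=dict(np.load(n+"0.npz")); P=cloud(f)
    m=(abs(P[...,2]-.075)<.012); k=np.zeros(m.shape,bool);k[roi[1]:roi[3],roi[0]:roi[2]]=1; m&=k
    if n=="top":
        hsv=cv2.cvtColor(f["img"],cv2.COLOR_RGB2HSV); w=(k&(hsv[...,1]<40)&(hsv[...,2]>140)).astype('uint8')
        w=cv2.morphologyEx(w,cv2.MORPH_CLOSE,np.ones((5,5)))
        c=max(cv2.findContours(w,0,2)[0],key=cv2.contourArea)
        pts=plane(f,c[:,0],.075)[:,:2]; r=cv2.minAreaRect((pts*1000).astype('f4')); print("colour",r,cv2.boxPoints(r))
    z=P[m]; print(n,"z med",np.median(z[:,2]),m.sum())
    mm=cv2.morphologyEx(m.astype('uint8'),cv2.MORPH_OPEN,np.ones((3,3)))
    r=cv2.minAreaRect((P[mm>0][:,:2]*1000).astype('f4'));print("depth",r,cv2.boxPoints(r))
f=dict(np.load("top0.npz"));cv2.imwrite("pics/c0.png",cv2.resize(f["img"][145:265,210:420,::-1],None,fx=3.8,fy=3.8,interpolation=2))
E
```

```text
colour ((549.43798828125, -11.607177734375), (636.952392578125, 373.13763427734375), 89.9120101928711) [[ 362.3803  -329.79648]
 [ 735.5175  -330.36954]
 [ 736.49567  306.58212]
 [ 363.35846  307.15518]]
top z med 0.07594823439038634 14581
depth ((549.5289916992188, -7.137054443359375), (249.10789489746094, 520.8260498046875), 5.2615156173706055) [[ 401.61954  240.7569 ]
 [ 449.38016 -277.87463]
 [ 697.4385  -255.031  ]
 [ 649.67786  263.60052]]
side z med 0.07309220917637144 9466
depth ((548.8563232421875, -5.61444091796875), (248.5396728515625, 526.8562622070312), 5.227168560028076) [[ 401.1037   245.39659]
 [ 449.10284 -279.26862]
 [ 696.60895 -256.6255 ]
 [ 648.6098   268.03973]]
```

View pics/c0.png

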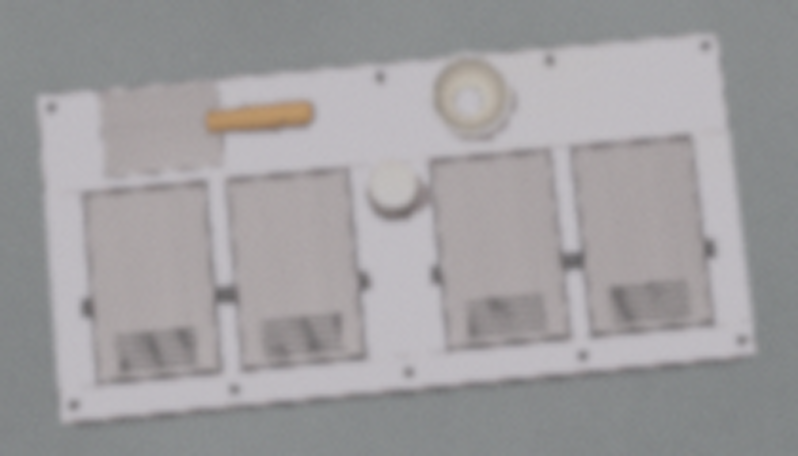

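The crop shows five ribs at each cover's near end: cover 1 at (650,300), 2 at (507,315), 3 at (303,335) and 4 at (157,350). The measured rectangle is 249 x 521 mm with its top at z≈75, which matches the text.

```bash
cat >> h.py <<'E'
a=np.radians(5.25); ex=np.array([np.cos(a),np.sin(a),0]); ey=np.array([-np.sin(a),np.cos(a),0])
O=np.array([.5490,-.0066,0])-.041*ex
YC={1:-.185,2:-.077,3:.077,4:.185}
def W(x,y,z): return O+x*ex+y*ey+np.array([0,0,z])
def tool(s):
    q=s["tool_rot"]; return R.from_quat(np.r_[q[1:],q[0]]).as_matrix(),np.array(s["tool_pos"])
def local(s): 
    p=s["tool_pos"]-O; return np.round(1000*np.array([p@ex,p@ey,p[2]]),1)
E
python3 - <<'E'
from h import *
from plant import manip
f=dict(np.load("top0.npz"))
for k,uv in zip((1,2,3,4),((650,300),(507,315),(303,335),(157,350))):
    print(k,W(-.036,YC[k],.075),plane(f,np.array(uv)/3.8+[210,145],.075))
s=manip.state();M,p=tool(s);print(M.round(3))
ang=np.arctan2(np.dot(np.cross(M[:,1],ey),M[:,0]),M[:,1]@ey);print("turn",ang, "or",ang-np.pi,ang+np.pi)
print("shift",1000*M.T@(W(-.036,YC[1],.15)-p))
E
```

```text
1 [ 0.48925082 -0.19786954  0.075     ] [[ 0.48941903 -0.20026492  0.075     ]]
2 [ 0.47936865 -0.0903226   0.075     ] [[ 0.47855913 -0.09269679  0.075     ]]
3 [0.4652774  0.06303135 0.075     ] [[0.46419362 0.05995798 0.075     ]]
4 [0.45539522 0.17057829 0.075     ] [[0.4534529  0.16864989 0.075     ]]
[[-0.     0.285 -0.959]
 [ 0.002 -0.959 -0.285]
 [-1.    -0.002 -0.   ]]
turn -2.944430342884254 or -6.086022996474047 0.19716231070553913
shift [  80.83502824 -295.28698609 -412.56046388]
```

Request:
{"op": "play_rows", "data": {
  "plan": [
    [0,-37,-52,0.1,1],
    [0,-74,-103,0.2,1],
    [0,-111,-155,0.2,1],
    [0,-148,-206,0.2,1],
    [0,-185,-258,0.2,1],
    [0,-222,-310,0.2,1],
    [10,-259,-361,0.2,1],
    [20,-295,-413,0.2,1]
  ]
}}

```text
time: 1.1
tool_pos: [0.4852, -0.2038, 0.2124]
tool_rot: [0.032, 0.707, 0.031, -0.706]
contact_force: [0.4, -0.7, 0.2]
gripper_width: -0.002
```

```bash
cat > st.py <<'E'
from h import *
from plant import manip
import sys
s=manip.state();M,p=tool(s)
ang=np.arctan2(np.dot(np.cross(M[:,1],-ey),M[:,0]),M[:,1]@-ey)
print("t",s["time"],"loc",local(s),"F",s["contact_force"].round(1),"w",s["gripper_width"],"turn",ang.round(4),"j",s["joint_pos"].round(2),M[:,0].round(3))
for k in YC: print(k,"to z100",(1000*M.T@(W(-.036,YC[k],.1)-p)).round(1))
E
python3 st.py
```

```text
t 1.1 loc [ -40.6 -190.5  212.4] F [ 0.4 -0.7  0.2] w -0.0018227692422627378 turn -0.0028 j [-0.54 -0.17  1.86 -0.    1.45  0.94] [ 0. -0. -1.]
1 to z100 [112.4  -5.6  -4.6]
2 to z100 [ 112.4 -113.6   -4.3]
3 to z100 [ 112.3 -267.6   -3.8]
4 to z100 [ 112.3 -375.6   -3.5]
```

Request:
{"op": "play_rows", "data": {
  "plan": [
    [40,0,0,0,1],
    [80,0,0,0,1],
    [110,0,0,0,1],
    [122,0,0,0,1],
    [128,0,0,0,1],
    [128,0,0,0,1]
  ]
}}

```text
time: 1.85
tool_pos: [0.4847, -0.206, 0.0855]
tool_rot: [0.032, 0.707, 0.031, -0.706]
contact_force: [-1.3, -0.2, 0.5]
gripper_width: 0.004
```

```bash
python3 st.py
```

```text
t 1.85 loc [ -41.2 -192.7   85.5] F [-1.3 -0.2  0.5] w 0.003770446880792866 turn -0.003 j [-0.54 -0.04  1.97 -0.    1.22  0.94] [ 0.001 -0.001 -1.   ]
1 to z100 [-14.5  -7.7  -5.2]
2 to z100 [ -14.6 -115.7   -4.9]
3 to z100 [ -14.7 -269.7   -4.4]
4 to z100 [ -14.8 -377.7   -4.1]
```

Request:
{"op": "play_rows", "data": {
  "plan": [
    [0,-8,-5,0,1],
    [6,-8,-5,0,1],
    [9,-8,-5,0,1],
    [10,-8,-5,0,1],
    [10,-8,-5,0,1]
  ]
}}

```text
time: 2.48
tool_pos: [0.4886, -0.1973, 0.0747]
tool_rot: [-0.031, -0.706, -0.031, 0.706]
contact_force: [-0.2, 0.1, 0.4]
gripper_width: -0.003
```

Request:
{"op": "play_rows", "data": {
  "plan": [
    [1,0,0,0,1],
    [1,0,0,0,1]
  ]
}}

```text
time: 2.72
tool_pos: [0.4886, -0.1974, 0.0741]
tool_rot: [-0.031, -0.706, -0.031, 0.706]
contact_force: [-2.4, 1.0, 3.3]
gripper_width: 0.0
```

Request:
{"op": "play_rows", "data": {
  "plan": [
    [1,0,0,0,1],
    [1,0,0,0,1]
  ]
}}

```text
time: 2.98
tool_pos: [0.4886, -0.1974, 0.0737]
tool_rot: [-0.031, -0.706, -0.031, 0.707]
contact_force: [-4.2, 1.9, 7.9]
gripper_width: 0.001
```

```bash
python3 st.py
```

```text
t 2.975 loc [ -36.6 -184.5   73.7] F [-4.2  1.9  7.9] w 0.0006191157750342096 turn -0.0028 j [-0.53 -0.03  1.97 -0.    1.2   0.96] [-0. -0. -1.]
1 to z100 [-26.3   0.5  -0.6]
2 to z100 [ -26.3 -107.5   -0.3]
3 to z100 [-2.630e+01 -2.615e+02  2.000e-01]
4 to z100 [ -26.3 -369.5    0.5]
```

Request:
{"op": "play_rows", "data": {
  "plan": [
    [1,0,0,0,1],
    [1,0,0,0,1]
  ]
}}

```text
time: 3.22
tool_pos: [0.4886, -0.1974, 0.0733]
tool_rot: [-0.031, -0.706, -0.031, 0.707]
contact_force: [-5.5, 2.7, 11.3]
gripper_width: 0.0
```

Request:
{"op": "play_rows", "data": {
  "plan": [
    [-20,0,0,0,1],
    [-40,-20,0,0,1],
    [-40,-60,0,0,1],
    [-40,-108,0,0,1],
    [-25,-108,0,0,1],
    [-10,-108,0,0,1],
    [-4,-108,0,0,1],
    [-4,-108,0,0,1]
  ]
}}

```text
time: 4.22
tool_pos: [0.4788, -0.0904, 0.075]
tool_rot: [-0.031, -0.706, -0.031, 0.707]
contact_force: [0.3, 0.6, -0.6]
gripper_width: 0.001
```

```bash
python3 st.py
```

```text
t 4.225 loc [-36.6 -77.   75. ] F [ 0.3  0.6 -0.6] w 0.001277606761717784 turn -0.0041 j [-0.34 -0.13  2.06 -0.    1.21  1.14] [-0.001  0.    -1.   ]
1 to z100 [-25. 108.  -1.]
2 to z100 [-25.   -0.   -0.6]
3 to z100 [-2.49e+01 -1.54e+02  1.00e-01]
4 to z100 [ -24.9 -262.     0.5]
```

Cover 1 is packed: 11 N at about 1.5 mm. Now cover 2.

Request:
{"op": "play_rows", "data": {
  "plan": [
    [1,0,0,0,1],
    [1,0,0,0,1]
  ]
}}

```text
time: 4.47
tool_pos: [0.4793, -0.09, 0.0749]
tool_rot: [0.031, 0.707, 0.031, -0.706]
contact_force: [-0.6, 0.4, 0.1]
gripper_width: 0.001
```

Request:
{"op": "play_rows", "data": {
  "plan": [
    [1,0,0,0,1],
    [1,0,0,0,1]
  ]
}}

```text
time: 4.72
tool_pos: [0.4793, -0.0899, 0.0743]
tool_rot: [0.032, 0.707, 0.031, -0.706]
contact_force: [-0.7, -0.2, 3.0]
gripper_width: 0.004
```

Request:
{"op": "play_rows", "data": {
  "plan": [
    [1,0,0,0,1],
    [1,0,0,0,1]
  ]
}}

```text
time: 4.97
tool_pos: [0.4793, -0.09, 0.0738]
tool_rot: [0.032, 0.707, 0.031, -0.706]
contact_force: [-2.1, -0.0, 7.7]
gripper_width: 0.003
```

Request:
{"op": "play_rows", "data": {
  "plan": [
    [1,0,0,0,1],
    [1,0,0,0,1]
  ]
}}

```text
time: 5.22
tool_pos: [0.4794, -0.09, 0.0735]
tool_rot: [-0.032, -0.706, -0.031, 0.706]
contact_force: [-5.0, 0.6, 10.9]
gripper_width: -0.003
```

Request:
{"op": "play_rows", "data": {
  "plan": [
    [-50,0,0,0,1],
    [-100,-10,0,0,1],
    [-100,-60,0,0,1],
    [-100,-110,0,0,1],
    [-100,-154,0,0,1],
    [-50,-154,0,0,1],
    [-15,-154,0,0,1],
    [-10,-154,0,0,1]
  ]
}}

```text
time: 6.22
tool_pos: [0.4627, 0.064, 0.0785]
tool_rot: [-0.031, -0.704, -0.032, 0.709]
contact_force: [0.6, -0.6, 1.6]
gripper_width: -0.004
```

```bash
python3 st.py
```

```text
t 6.225 loc [-38.5  78.2  78.5] F [ 0.6 -0.6  1.6] w -0.004307920659763588 turn -0.0024 j [-0.02 -0.18  2.1   0.    1.23  1.46] [-0.006  0.    -1.   ]
1 to z100 [-21.7 263.2  -2.9]
2 to z100 [-21.6 155.2  -2.7]
3 to z100 [-21.5   1.2  -2.3]
4 to z100 [ -21.4 -106.8   -2.1]
```

Request:
{"op": "play_rows", "data": {
  "plan": [
    [3,0,0,0,1],
    [3,0,0,0,1],
    [5,0,0,0,1],
    [5,0,0,0,1]
  ]
}}

```text
time: 6.72
tool_pos: [0.4658, 0.0636, 0.0773]
tool_rot: [0.031, 0.707, 0.031, -0.706]
contact_force: [-0.2, -0.6, 0.4]
gripper_width: 0.003
```

Request:
{"op": "play_rows", "data": {
  "plan": [
    [1,0,0,0,1],
    [1,0,0,0,1]
  ]
}}

```text
time: 6.98
tool_pos: [0.4653, 0.0637, 0.0757]
tool_rot: [-0.031, -0.706, -0.031, 0.706]
contact_force: [-1.1, 0.7, 0.1]
gripper_width: 0.002
```

Request:
{"op": "play_rows", "data": {
  "plan": [
    [1,0,0,0,1],
    [1,0,0,0,1]
  ]
}}

```text
time: 7.22
tool_pos: [0.4654, 0.0637, 0.0748]
tool_rot: [0.031, 0.706, 0.031, -0.706]
contact_force: [0.7, -0.7, 1.8]
gripper_width: 0.002
```

Request:
{"op": "play_rows", "data": {
  "plan": [
    [1,0,0,0,1],
    [1,0,0,0,1]
  ]
}}

```text
time: 7.48
tool_pos: [0.4654, 0.0637, 0.0739]
tool_rot: [-0.031, -0.706, -0.031, 0.706]
contact_force: [-0.7, -0.3, 2.8]
gripper_width: 0.004
```

Request:
{"op": "play_rows", "data": {
  "plan": [
    [1,0,0,0,1],
    [1,0,0,0,1]
  ]
}}

```text
time: 7.72
tool_pos: [0.4653, 0.0637, 0.0727]
tool_rot: [0.031, 0.706, 0.031, -0.706]
contact_force: [-2.4, 0.4, 3.4]
gripper_width: 0.001
```

Request:
{"op": "play_rows", "data": {
  "plan": [
    [1,0,0,0,1],
    [1,0,0,0,1]
  ]
}}

```text
time: 7.98
tool_pos: [0.4653, 0.0637, 0.0716]
tool_rot: [0.031, 0.706, 0.031, -0.706]
contact_force: [-0.8, -0.6, 3.0]
gripper_width: 0.004
```

Cover 3 gives at a steady 3 N, so it is the free one. Pushing it down.

Request:
{"op": "play_rows", "data": {
  "plan": [
    [2,0,0,0,1],
    [4,0,0,0,1],
    [6,0,-1,0,1],
    [8,0,-1,0,1],
    [10,0,-2,0,1],
    [10,0,-2,0,1]
  ]
}}

```text
time: 8.72
tool_pos: [0.4674, 0.0639, 0.0615]
tool_rot: [0.031, 0.706, 0.031, -0.706]
contact_force: [-0.2, 0.4, 2.5]
gripper_width: -0.0
```

Request:
{"op": "play_rows", "data": {
  "plan": [
    [2,0,0,0,1],
    [4,0,-1,0,1],
    [6,0,-1,0,1],
    [8,0,-2,0,1],
    [8,0,-2,0,1]
  ]
}}

```text
time: 9.35
tool_pos: [0.4686, 0.064, 0.0528]
tool_rot: [-0.031, -0.706, -0.031, 0.707]
contact_force: [0.5, 0.3, 0.7]
gripper_width: -0.0
```

```bash
python3 st.py; python3 - <<'E'
from h import *
from plant import manip
f=manip.grab_frame("side");P=cloud(f)-O
x=P@ex;y=P@ey;z=P[...,2]
for k in YC:
    m=(abs(y-YC[k])<.035)&(x>.01)&(x<.084)&(z<.2)&(f["range_z"]>0)
    print(k,m.sum(),[ (round(np.median(z[m&(abs(x-c)<.005)])*1000,1)) for c in(.02,.03,.04,.05,.06,.07,.08) if (m&(abs(x-c)<.005)).any()])
cv2.imwrite("pics/s1.png",cv2.resize(f["img"][130:300,230:430,::-1],None,fx=3.5,fy=3.5))
E
```

```text
t 9.35 loc [-32.6  77.7  52.8] F [0.5 0.3 0.7] w -0.0003251781332728131 turn -0.0028 j [-0.02 -0.13  2.11 -0.    1.17  1.46] [-0.002  0.    -1.   ]
1 to z100 [-47.2 262.7   2.7]
2 to z100 [-47.2 154.7   3. ]
3 to z100 [-47.2   0.7   3.5]
4 to z100 [ -47.1 -107.3    3.8]
1 239 [np.float64(73.3), np.float64(73.6), np.float64(73.5), np.float64(73.8), np.float64(73.9), np.float64(73.9), np.float64(74.0)]
2 156 [np.float64(73.3), np.float64(73.4), np.float64(73.4), np.float64(73.6), np.float64(74.4)]
3 308 [np.float64(94.8), np.float64(105.5), np.float64(115.7), np.float64(125.8), np.float64(131.6)]
4 577 [np.float64(73.3), np.float64(73.2), np.float64(73.2), np.float64(73.1), np.float64(73.2), np.float64(73.5), np.float64(72.9)]
```

View pics/s1.png

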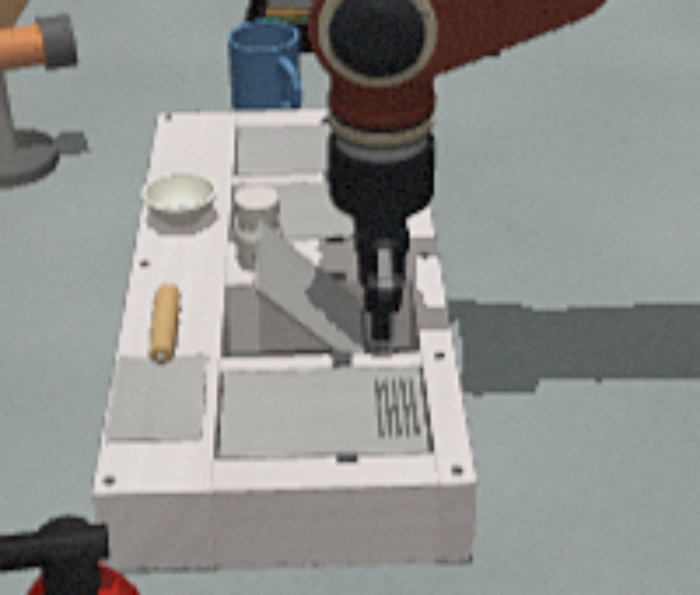

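The picture shows cover 3 tipped about 45° with its long end up and the fingertip on its ribbed end. The jar and other bystanders haven't moved.

Request:
{"op": "play_rows", "data": {
  "plan": [
    [2,0,0,0,1],
    [4,0,0,0,1],
    [6,0,-1,0,1],
    [8,0,-1,0,1],
    [8,0,-1,0,1]
  ]
}}

```text
time: 10.02
tool_pos: [0.4699, 0.0641, 0.045]
tool_rot: [-0.031, -0.706, -0.031, 0.707]
contact_force: [-0.0, -0.1, 0.2]
gripper_width: 0.005
```

Request:
{"op": "play_rows", "data": {
  "plan": [
    [1,0,0,0,1],
    [2,0,0,0,1],
    [2,0,0,0,1]
  ]
}}

```text
time: 10.4
tool_pos: [0.4703, 0.0642, 0.0436]
tool_rot: [-0.031, -0.706, -0.031, 0.706]
contact_force: [-1.0, 0.4, 2.1]
gripper_width: 0.002
```

Request:
{"op": "play_rows", "data": {
  "plan": [
    [1,0,0,0,1],
    [2,0,0,0,1],
    [2,0,0,0,1]
  ]
}}

```text
time: 10.78
tool_pos: [0.4702, 0.0641, 0.0417]
tool_rot: [-0.031, -0.706, -0.031, 0.707]
contact_force: [-2.2, -0.3, 3.0]
gripper_width: 0.004
```

```bash
cat > ang.py <<'E'
from h import *
from plant import manip
for n in("side","top"):
    f=manip.grab_frame(n);P=cloud(f)-O
    x=P@ex;y=P@ey;z=P[...,2]
    m=(abs(y-.077)<.03)&(x>.005)&(x<.065)&(z<.16)&(z>.08)
    if m.sum()>20:
        X=np.c_[x[m]*1000,z[m]*1000]
        for _ in range(3):
            c=np.polyfit(X[:,1],X[:,0],1);e=abs(X[:,0]-np.polyval(c,X[:,1]));X=X[e<3*np.median(e)+.5]
        print(n,m.sum(),"angle",np.degrees(np.arctan(1/c[0])),"zmax",X[:,1].max(),"res",np.median(e))
E
python3 st.py|head -1; python3 ang.py
```

```text
t 10.775 loc [-31.   77.6  41.7] F [-2.2 -0.3  3. ] w 0.0035963728018477592 turn -0.0028 j [-0.02 -0.11  2.11 -0.    1.14  1.46] [-0. -0. -1.]
side 203 angle 60.02395659276729 zmax 146.89981512333517 res 0.40306721991762906
top 71 angle 75.27257176257615 zmax 152.66929967203825 res 1.5925488817744196
```

Request:
{"op": "play_rows", "data": {
  "plan": [
    [1,0,0,0,1],
    [1,0,0,0,1]
  ]
}}

```text
time: 11.12
tool_pos: [0.4704, 0.0641, 0.0416]
tool_rot: [-0.031, -0.706, -0.031, 0.707]
contact_force: [-4.3, 0.2, 8.9]
gripper_width: 0.001
```

Request:
{"op": "play_rows", "data": {
  "plan": [
    [1,0,0,0,1],
    [1,0,0,0,1]
  ]
}}

```text
time: 11.38
tool_pos: [0.4705, 0.0642, 0.0414]
tool_rot: [-0.032, -0.706, -0.031, 0.707]
contact_force: [-8.2, -1.4, 15.1]
gripper_width: -0.001
```

It is at the stop: force rises to 15 N with no further travel. Backing off, away from the plate and then up.

Request:
{"op": "play_rows", "data": {
  "plan": [
    [-2,0,2,0,1],
    [-5,0,6,0,1],
    [-15,0,8,0,1],
    [-30,0,8,0,1],
    [-60,0,10,0,1],
    [-100,0,30,0,1],
    [-150,0,50,0,1],
    [-200,0,60,0,1]
  ]
}}

```text
time: 12.38
tool_pos: [0.4097, 0.0588, 0.2422]
tool_rot: [0.031, 0.707, 0.031, -0.706]
contact_force: [1.5, 0.2, 0.2]
gripper_width: 0.001
```

Request:
{"op": "play_rows", "data": {
  "plan": [
    [0,0,0,0,1],
    [0,0,0,0,1],
    [0,0,0,0,1],
    [0,0,0,0,1]
  ]
}}

```text
time: 12.88
tool_pos: [0.41, 0.0588, 0.2382]
tool_rot: [-0.031, -0.705, -0.031, 0.707]
contact_force: [0.5, -0.4, -0.5]
gripper_width: 0.001
```

```bash
python3 st.py|head -1; python3 ang.py; python3 - <<'E'
from plant import manip
import cv2
f=manip.grab_frame("side");cv2.imwrite("pics/s2.png",f["img"][...,::-1])
E
```

```text
t 12.875 loc [-91.4  77.9 238.2] F [ 0.5 -0.4 -0.5] w 0.0007045666650430613 turn -0.0028 j [-0.04 -0.49  2.06 -0.    1.57  1.44] [-0.003  0.    -1.   ]
side 204 angle 59.931848948789 zmax 146.7517561560736 res 0.35366823139633397
top 362 angle 60.79350658770427 zmax 154.12189654331775 res 1.3336944096969008
```

View pics/s2.png

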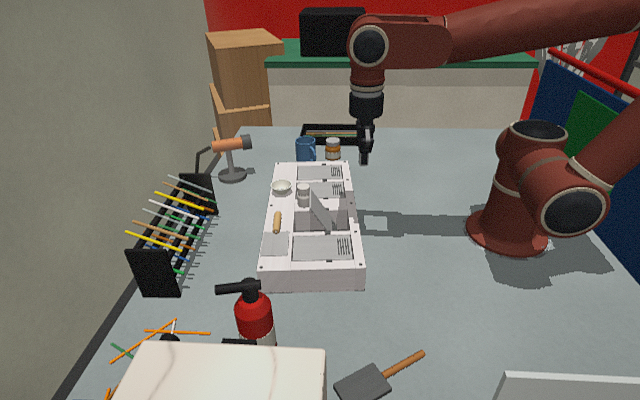

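Cover 3 stands open at (318,210), the arm is clear of it, and the bystanders are where they were. Handing in.

```bash
python3 -c "
from plant import manip
print(manip.job_done())"
```

```text
the job is handed in; nothing more can be done
None
```

The hatch is cover 3. I pushed its ribbed end down until the cover stood open at its stop, left it open, and handed the job in at about 13 s.

- **Finding it:** Covers 1 and 2 pushed back springily, reaching about 11 N within 2 mm, so they sit on packing. Cover 3 sank at a steady 3 N. I did not press cover 4, because the free cover had already been found.
- **Opening it:** At the end of the push the force rose to about 15 N with no further travel, which marks the stop.
- **Last checks:** With the arm backed off and clear, the cover measured 59.9° from the side camera and 60.8° from the top camera. The side view put its long edge 147 mm above the bench, close to the 146–147 mm expected at 60°. The top view put it at 154 mm, from a noisier fit.
- **One disagreement:** A top-camera reading of 75° while the finger was still on the cover came from only 71 points. I put it down to the gripper blocking the view, and it did not recur once the arm was clear.
- **Bystanders:** In the final side picture the jars, tools and other things look to be where they were. I compared them by eye only.

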